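# Unlock the coffee-money box and hold the key turned

## Task

Take the red-headed key out of the wooden key stand and push it down into the keyhole in the top of the blue coffee-money box, wiggling it past the sticky pins until it is fully home. Then turn it a quarter turn clockwise (seen from above), up to the stop, which draws the bolt back; the lock springs back if let go, so finish still gripping the key and holding it turned. Leave the white key in the stand and do not knock any of the other kitchen things about.

Things in the scene. Friction and masses are not known exactly. Their poses are not given: they have to be found in the camera images.
- red_key: key to use, 45 g, upright in the stand. z up; origin at the blade's shoulder (underside of the steel collar). Red head 32 (its x) x 10 (its y) mm from z 6 to 48 mm; collar 20 x 10 mm, z 0 to 6; steel blade 11 (x) x 4 (y) mm down to z -28, then stepped, 8.5 x 3 to z -32, 6 x 2 at the tip, z -36. At the start its collar rests on the stand's top. Fits the lock either way round (half turn about z).
- white_key: the other key, the same shape and size with a white head, standing in the other slot of the stand; leave it there
- keystand: wooden block fixed to the counter, 150 (its x) x 56 (its y) x 46 mm tall, origin at the centre of its underside; two slots 12.5 x 5.5 mm, 40 mm deep, at its x = -35 and +35 mm hold the two keys, heads' width along its x; either key may be in either slot
- moneybox: blue steel cash box fixed to the counter, 200 (its x) x 160 (its y) x 90 mm tall, origin at the centre of its underside. On its top: a round brass lock 30 mm off centre to -x in a steel ring 48 mm across standing 5 mm high, to +x of it a steel sliding bolt 11 mm high, and a dark keeper 18 mm high, 86 mm from the lock
- keyhole (a point): centre of the keyhole on the brass plug's face, 94 mm above the counter, 1 mm under the ring's rim. Axes fixed, as the box's, z up. At rest the slot is 12.5 mm along x, 5.5 mm along y, 42 mm deep. Sticky pins 13 and 23 mm down, one in each broad side, catch the blade: 9 N of push plus wiggling (1 mm, 0.05 rad), or 12 N straight, passes them. Key fully home: collar on this face, key's origin here.
- plug (a joint): turn of the lock's plug in rad, clockwise seen from above: 0 at rest, stop at 1.45 (a quarter turn); a spring returns it to 0 when released (about 0.03 Nm at rest, 0.16 Nm at the stop). The plug carries the slot round and lags the key by about 0.15 rad of play.
- bolt (a joint): steel bolt on the box's top, driven by the lock, m: 0 thrown, 0.012 drawn back with the plug at its stop
- mug: loose bystander: white mug, 82 mm across, 95 mm tall, origin at the centre of its underside
- soap: loose bystander: blue washing-up bottle, 64 mm across, 180 mm tall, origin at the centre of its underside
- spice_jar: loose bystander: amber spice jar with red cap, 44 mm across, 85 mm tall, origin at the centre of its underside
- jam_jar: loose bystander: green jar with white cap, 64 mm across, 85 mm tall, origin at the centre of its underside
- red_bowl: loose bystander: red bowl, 100 mm across, 50 mm tall, origin at the centre of its underside
- cup: loose bystander: white cup, 72 mm across, 75 mm tall, origin at the centre of its underside
- spatula: loose bystander: green spatula lying flat along its own x axis, about 280 mm long
Things that resemble listed ones, but are neither listed nor needed, are in the scene too. What is shaped like the red_key but green is not meant.

How it is judged (in metres and radians):
On the way, in this order (a step that is already met when the one before it is completed fails the run):
1. the red key is fully home in the lock, upright, before it is turned (z of red_key in the frame of keyhole between -0.003 and 0.003 m and horizontal distance between red_key and keyhole below 0.003 m and angle between red_key's own z axis and vertical below 0.12 rad and value of joint plug below 0.3 rad), for 0.1 s.
2. the key is turned a quarter clockwise, still fully home (z of red_key in the frame of keyhole between -0.003 and 0.003 m and horizontal distance between red_key and keyhole below 0.003 m and angle between red_key's own z axis and vertical below 0.12 rad and value of joint plug above 1.2 rad), for 0.3 s.
At the end, for the whole second after the job is handed in: The red key is fully home in the lock (collar within 3 mm of the plug's face and axis, upright within 7 degrees), the plug is held still at more than 1.2 rad of its 1.45 rad clockwise turn, and the fingers still grip the key (all of step 2 and contact force between the fingers and red_key above 3 N and velocity of joint plug between -0.2 and 0.2 rad/s); the arm keeps its last pose, push and grip.
It fails at once if the white key is pulled out or shifted by more than 12 mm (distance of white_key from where it was at the start of the episode above 0.012 m).
It fails at once if another kitchen thing is shifted by more than 30 mm or knocked over (distance of any of mug, soap, spice_jar, jam_jar, red_bowl, cup, spatula from where it was at the start of the episode above 0.03 m or angle between any of mug, soap, spice_jar, jam_jar, red_bowl, cup's own z axis and vertical above 0.5 rad).
It also fails if it takes over 51 s, if anything falls off the work surface, if the arm or the gripper's body presses on something with over 40 N, if the wrist force passes 120 N, or if a joint passes its speed limit or range.

## Robot

A 6-joint arm with a two-finger parallel gripper is mounted at the origin on the work surface. World frame = base frame: x ahead of the robot, y to its left, z up, the work surface at z = 0. Lengths are in mm, angles in rad, forces in N, time in s.
With the tool pointing down it reaches from about 325 to 850 mm from the base axis. Payload 4.4 kg.
Tool frame: the origin (TCP) lies at the very end of the fingers, on their centre line; the grasp point (between the pads) lies 19 mm behind it; z points along the fingers, y is the line along which they close (so a half turn about z gives the same grasp; the last joint's range is limited). The gripper opens to 94 mm and grips with 3 to 60 N. Pads are 16 mm wide; open, the fingers measure 119 mm over their backs; the gripper's body (75 mm by 177 mm) begins 78 mm behind the grasp point.
Start: joints at [-1.456, 0.207, 1.542, -0, 1.393, -0.15], TCP at [150.474, -554.964, 205.447] pointing down, gripper open.
Joint ranges: [-2.73, 2.73], [-0.86, 2.22], [0.23, 2.46], [-1.11, 4.25], [0.08, 2.63], [-2.82, 2.82]. Speed limits (rad/s): [2.79, 2.79, 3.14, 3.14, 3.14, 3.14].

## Interface

Orientations are given as a unit quaternion [w, x, y, z].
In Python, from station import ctrl gives the robot as it stands.
- The arm moves only by the shell command python3 -m jog 'ROWS'. ROWS is JSON, a list of rows, each a list of 5 numbers: the shift along the world's x, y, z scaled (see below), then the turn about the world's z scaled (see below), then the opening, from 0 (shut) to 1 (fully open). In form: [[tx, ty, tz, roll, gripper], ...]. A call has exactly 10 rows; each row shifts and turns the commanded pose from where the row before left it; what a row does not reach is not made up. The controller multiplies each number of a shift by 6 cm and each number of a turn by 5 degrees. A row lasts 1/8 s, in which the tool goes at most 62.5 mm and 10.7 degrees, less where a joint would pass 70% of its speed; a pose out of reach is approached as far as the arm can. A call with a number of a shift or a turn outside -1 to 1 is refused whole. A call with a gripper value outside its range is refused whole. The fingers move at their own pace and stop on an object; the grip force is fixed at half the most. Time passes only in rows, so rows that do not move let the fingers close, or fill a call up. It gives the time, the measured TCP pose, the force, the opening and the grip force at its end, in the units of the state.
- ctrl.get_obs(): the state, without advancing time (a new reading comes with each control period).
- ctrl.read_camera(name): name is "scene" or "top" or "wrist"; returns a dict with "pixels" (384x512x3 uint8, red, green, blue), "camera_matrix" (3x3 intrinsics, pixels), "R" (3x3) and "t" (3): a world point X has camera coordinates R X + t. Camera axes: x right, y down, z forward; pixel columns grow to the right and rows downward; lengths in mm; the calibration is good to about 2 mm. A picture is of the moment at which its call begins. There is no depth.
- ctrl.close_job(): hands the job in; it is judged then, once.
Trained networks look in the newest picture that a camera, given by its name, has taken for a name from the list of things; names that differ only in an ending like _2 or _b are one class to them, and where a whole thing is asked for, a point or a joint stands for the part that bears it (a point fixed in the world has none). Each returns a list of dicts, best first, with "conf" (0 to 1); they miss things now and then, are a little off and sometimes report something else, mostly with a low value. They report only what shows in the picture. A call takes as long as a camera call. They do not tell look-alikes from the thing itself.
- ctrl.find_in(camera, thing): "extent" ([left, top, width, height] in pixels, round what is visible of it).
- ctrl.silhouettes(camera, thing): "pixels" (384x512 bool, what is visible of it) and "extent" ([left, top, width, height] in pixels, round what is visible of it).
The state is a dict: "time_s": time; "qpos": joint angles; "qvel": joint speeds; "tau": joint torques, N m; "ee_pos": TCP position; "tcp_rot": TCP orientation; "ft_force": force on the tool from outside, world axes, zero at the start; "torque": the same for the moment, N m; "grip_width": finger opening in mm; "grasp_force": force on a finger pad.
Only numpy, scipy, OpenCV 4.12 (cv2) and the standard library are available. Lean on these libraries where they do the work, as an engineer would, in place of code of your own. Each camera call takes 0.05 s, during which the arm holds its last target. There are 200 camera calls.

## Working session

There is one attempt and no reset: what is moved stays moved. The work goes in short steps, Python scripts to look and compute and a shell command to move; the robot and the scene stay as the last step left them, time stands still between calls to the robot, and variables do not carry over. Pictures are saved under pics/ and viewed, at most 10 in all, crops included, and the job is handed in when it is done.

```bash
mkdir -p pics; ls; python3 - <<'E'
from station import ctrl
import cv2,numpy as np
o=ctrl.get_obs();print({k:np.round(v,3).tolist() for k,v in o.items()})
ims=[]
for c in("scene","top"):
    r=ctrl.read_camera(c);cv2.imwrite(f"pics/{c}0.png",r["pixels"][...,::-1]);np.savez(f"{c}0.npz",**r)
    print(c,r["camera_matrix"].tolist(),np.round(r["R"],4).tolist(),np.round(r["t"],1).tolist())
    for t in("red_key","white_key","keystand","moneybox","keyhole","plug","bolt"):
        print(t,[(np.round(d["extent"]).tolist(),round(d["conf"],2)) for d in ctrl.find_in(c,t)][:4])
E
```

```text
pics
{'time_s': 0.0, 'qpos': [-1.457, 0.207, 1.543, -0.0, 1.393, -0.151], 'qvel': [-0.0, 0.001, -0.0, 0.002, 0.0, -0.001], 'tau': [0.002, -37.087, -28.142, 0.07, 0.036, -0.0], 'ee_pos': [150.356, -554.162, 204.316], 'tcp_rot': [-0.001, 0.991, 0.132, 0.0], 'ft_force': [-0.404, -0.291, -0.168], 'torque': [-0.007, 0.003, -0.004], 'grasp_force': 0.0, 'grip_width': 94.115}
scene [[452.8251324798196, 0.0, 246.32681643334482], [0.0, 452.8251324798196, 193.82267530148826], [0.0, 0.0, 1.0]] [[0.5748, 0.8183, 0.0051], [0.616, -0.4286, -0.661], [-0.5387, 0.3831, -0.7504]] [-323.9, -318.7, 1557.8]
red_key [([106.0, 199.0, 9.0, 31.0], 0.78), ([170.0, 197.0, 17.0, 21.0], 0.51)]
white_key [([155.0, 226.0, 12.0, 19.0], 0.55)]
keystand [([132.0, 210.0, 50.0, 55.0], 0.91)]
moneybox [([241.0, 111.0, 84.0, 73.0], 0.89), ([358.0, 135.0, 26.0, 36.0], 0.5)]
keyhole [([240.0, 106.0, 87.0, 76.0], 0.89)]
plug [([358.0, 136.0, 27.0, 32.0], 0.57)]
bolt [([322.0, 104.0, 28.0, 25.0], 0.69)]
top [[440.4757376902752, 0.0, 244.17147484614026], [0.0, 440.4757376902752, 186.47434789524627], [0.0, 0.0, 1.0]] [[-0.0039, -1.0, -0.0009], [-0.9892, 0.004, -0.1468], [0.1468, 0.0003, -0.9892]] [-2.2, 603.5, 1286.3]
red_key [([331.0, 256.0, 17.0, 12.0], 0.63), ([233.0, 129.0, 38.0, 32.0], 0.59), ([332.0, 217.0, 7.0, 9.0], 0.53), ([302.0, 190.0, 12.0, 28.0], 0.52)]
white_key []
keystand [([318.0, 186.0, 26.0, 46.0], 0.73), ([243.0, 245.0, 16.0, 16.0], 0.41)]
moneybox [([142.0, 196.0, 68.0, 81.0], 0.82)]
keyhole [([144.0, 192.0, 64.0, 80.0], 0.55)]
plug [([173.0, 240.0, 8.0, 8.0], 0.64), ([230.0, 129.0, 36.0, 30.0], 0.59)]
bolt [([166.0, 214.0, 10.0, 16.0], 0.58)]
```

View pics/scene0.png

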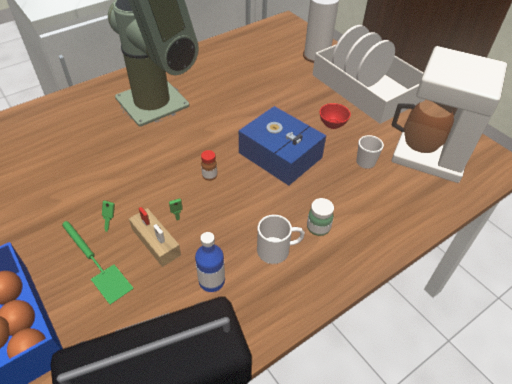

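View pics/top0.png

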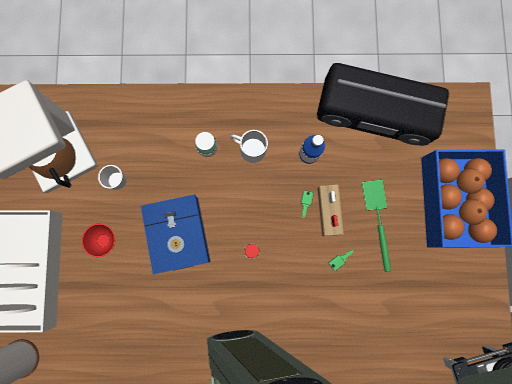

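The scene image shows the stand at about (155,237), with the red-headed key upright at (144,215) and the white one at (158,233). In the top image those are (335,220) and (333,197). The green keys lying flat at top (307,204) and (341,260) are look-alikes. The red cap at top (252,251) is the spice jar. The red key in the stand is the only one that fits. The lock is at top (176,244).

```bash
cat > h.py <<'E'
import numpy as np,cv2
from station import ctrl
def ray(c,uv,z):
    K,R,t=c["camera_matrix"],c["R"],c["t"]
    d=R.T@np.linalg.inv(K)@np.array([uv[0],uv[1],1.]);o=-R.T@t
    return o+d*(z-o[2])/d[2]
def proj(c,X):
    p=(c["R"]@np.atleast_2d(X).T).T+c["t"];p=p@c["camera_matrix"].T
    return p[:,:2]/p[:,2:]
def tri(cs,uvs):
    A=[];b=[]
    for c,uv in zip(cs,uvs):
        P=c["camera_matrix"]@np.c_[c["R"],c["t"]]
        for i in(0,1):
            r=P[i]-uv[i]*P[2];A.append(r[:3]);b.append(-r[3])
    s=np.linalg.lstsq(np.array(A),np.array(b),rcond=None);return s[0]
def crop(img,x,y,w,h,k,fn):
    cv2.imwrite(fn,cv2.resize(img[y:y+h,x:x+w,::-1],None,fx=k,fy=k,interpolation=cv2.INTER_CUBIC))
def blob(img,m,box):
    x,y,w,h=box;mm=np.zeros(m.shape,np.uint8);mm[y:y+h,x:x+w]=m[y:y+h,x:x+w]
    n,l,s,c=cv2.connectedComponentsWithStats(mm)
    i=1+np.argmax(s[1:,4]);return c[i],s[i],l==i
E
python3 - <<'E'
from h import *
s=dict(np.load("scene0.npz"));t=dict(np.load("top0.npz"))
def red(i): i=i.astype(int);return (i[...,0]>120)&(i[...,1]<80)&(i[...,2]<80)
cs=blob(0,red(s["pixels"]),(135,200,25,30));ct=blob(0,red(t["pixels"]),(322,205,25,30))
print(cs[:2],ct[:2]); print("red head",tri([s,t],[cs[0],ct[0]]),ray(t,ct[0],85))
def wood(i): 
    h=cv2.cvtColor(i,cv2.COLOR_RGB2HSV); return h
for uv in[(176.5,244)]: print("lock",ray(t,uv,95), ray(s,(274.5,128),95))
# stand corners top view
print("stand", [ray(t,uv,46)[:2].round(0) for uv in[(320,186),(339,184.5),(343.5,234),(324,236.5)]])
a=cv2.resize(t["pixels"][175:275,290:365],None,fx=5,fy=5,interpolation=2)[:500]
b=cv2.resize(t["pixels"][185:285,135:215],None,fx=5,fy=5,interpolation=2)
cv2.imwrite("pics/c1.png",np.hstack([a,b])[...,::-1])
E
```

```text
(array([143.30612245, 213.67346939]), array([139, 208,  10,  14,  49], dtype=int32)) (array([335.14705882, 220.11764706]), array([333, 215,   5,  11,  34], dtype=int32))
red head [ 498.35214106 -268.0406188    81.40626033] [ 497.97547003 -267.56933331   85.        ]
lock [431.00133151 188.97174619  95.        ] [438.05411342 188.07758991  95.        ]
stand [array([ 604., -233.]), array([ 608., -291.]), array([ 459., -299.]), array([ 452., -241.])]
```

View pics/c1.png

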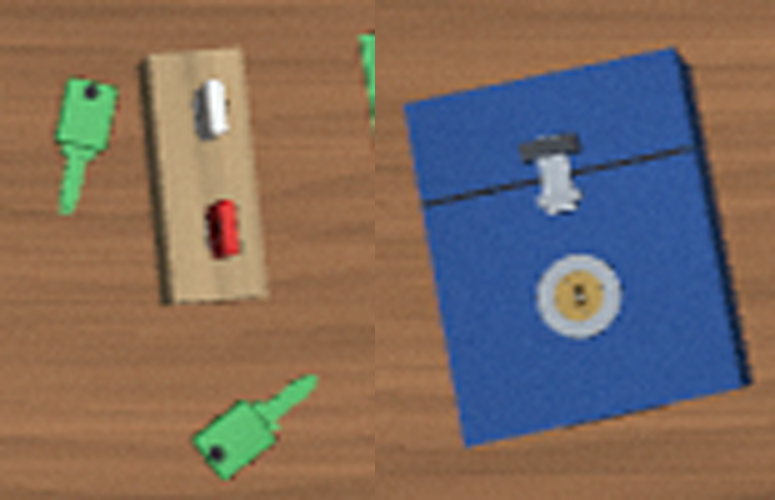

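The crop shows two slots with the white key in the far one (215,107) and the red key in the near one (225,228). The green keys lie flat outside the stand, so the red upright key is the one I want. The lock is at crop (579,296), and the box's x axis points away from the robot, yawed about 0.17 rad. I'll grip the head across its 32 mm width, with tool x yaw about 1.62, because that leaves joint 6 room for the turn.

```bash
python3 -m jog '[[0.5,0.4,0,0.8,0.55],[0.6,0.5,0,1,0.55],[0.6,0.5,0,1,0.55],[0.6,0.5,0,1,0.55],[0.6,0.5,0,1,0.55],[0.6,0.5,0,1,0.55],[0.6,0.5,0,1,0.55],[0.6,0.5,0,1,0.55],[0.6,0.5,0,1,0.55],[0.5,0.4,0,1,0.55]]'
python3 -m jog '[[0,0,0,1,0.55],[0,0,0,1,0.55],[0,0,0,1,0.55],[0,0,0,1,0.55],[0,0,0,1,0.55],[0,0,0,0.8,0.55],[0,0,0,0,0.55],[0,0,0,0,0.55],[0,0,0,0,0.55],[0,0,0,0,0.55]]'
python3 - <<'E'
from h import *
r=ctrl.read_camera("wrist");np.savez("w1.npz",**r);cv2.imwrite("pics/w1.png",r["pixels"][...,::-1])
for k in("camera_matrix","R","t"):print(np.round(r[k],3).tolist())
for t in("red_key","white_key","keystand"):
    print(t,[(np.round(d["extent"]).tolist(),round(d["conf"],2)) for d in ctrl.find_in("wrist",t)][:4])
E
```

```text
time_s: 2.05
ee_pos: [499.8, -265.6, 205.6]
tcp_rot: [0.0, 0.846, 0.533, 0.0]
ft_force: [-0.3, 0.2, -0.7]
grip_width: 52.1
grasp_force: 0.0
time_s: 3.3
ee_pos: [498.5, -267.0, 205.4]
tcp_rot: [0.0, 0.687, 0.726, -0.0]
ft_force: [-0.6, 0.1, -0.6]
grip_width: 51.9
grasp_force: 0.0
[[310.905, 0.0, 255.011], [0.0, 310.905, 190.354], [0.0, 0.0, 1.0]]
[[0.999, 0.054, -0.0], [0.052, -0.956, 0.289], [0.015, -0.288, -0.957]]
[-482.266, -310.609, 307.983]
red_key [([136.0, 155.0, 53.0, 58.0], 0.8), ([237.0, 169.0, 36.0, 21.0], 0.71), ([272.0, 92.0, 69.0, 37.0], 0.59)]
white_key [([302.0, 172.0, 40.0, 17.0], 0.88)]
keystand [([217.0, 140.0, 138.0, 59.0], 0.87)]
```

View pics/w1.png

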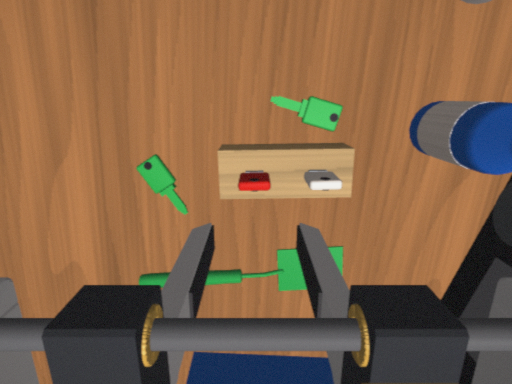

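The wrist view shows the red key head at (254,181), the white one at (323,181), and the stand spanning (219–353,144–198). The fingers straddle the line along the stand. Next I'll fit box models to the masks.

```bash
cat >> h.py <<'E'
from scipy.optimize import minimize
def boxpts(x,y,a,cx,cy,lx,ly,z0,z1):
    p=np.array([[cx+i*lx/2,cy+j*ly/2,z] for i in(-1,1) for j in(-1,1) for z in(z0,z1)])
    c,s=np.cos(a),np.sin(a);return np.c_[x+c*p[:,0]-s*p[:,1],y+s*p[:,0]+c*p[:,1],p[:,2]]
def hull(c,P,S=8):
    q=cv2.convexHull(np.float32(proj(c,P)))
    m=np.zeros((384*2,512*2),np.uint8)
    cv2.fillConvexPoly(m,np.int32(np.round((q*2+.5)*16)),255,shift=4,lineType=cv2.LINE_AA)
    return cv2.resize(m,(512,384),interpolation=cv2.INTER_AREA)/255.
def fit(obs,bx,x0,fixa=None):
    # obs: list of (cam, mask); bx=(cx,cy,lx,ly,z0,z1)
    f=lambda v:sum(np.abs(hull(c,boxpts(v[0],v[1],v[2]/100 if fixa is None else fixa,*bx))-m).sum()/m.sum() for c,m in obs)
    x0=np.array([x0[0],x0[1],x0[2]*100])
    r=minimize(f,x0,method="Nelder-Mead",options=dict(initial_simplex=x0+np.array([[0,0,0],[8,0,0],[0,8,0],[0,0,8.]]),maxiter=400,xatol=.02,fatol=1e-4))
    return r.x[0],r.x[1],r.x[2]/100,r.fun
def red(i): i=i.astype(int);return (i[...,0]>90)&(i[...,0]>2*i[...,1])&(i[...,0]>2*i[...,2])
E
python3 - <<'E'
from h import *
w=dict(np.load("w1.npz"));s=dict(np.load("scene0.npz"));t=dict(np.load("top0.npz"))
c,b,m=blob(0,red(w["pixels"]),(225,160,50,40));print(c,b)
K=(0,0,32,10,52,94)
print("key wrist",fit([(w,m)],K,(498,-268,.05)))
mt=blob(0,red(t["pixels"]),(322,205,25,30))[2];ms=blob(0,red(s["pixels"]),(135,200,25,30))[2]
print("key top",fit([(t,mt)],K,(498,-268,.05)));print("key scene",fit([(s,ms)],K,(498,-268,.05)))
print("all",fit([(w,m),(t,mt),(s,ms)],K,(498,-268,.05)))
for cn,cam in(("wrist",w),("top",t)):
    cv2.imwrite  # newest pictures for both
    d=ctrl.silhouettes(cn,"keystand")[0];print(cn,"stand",d["conf"],fit([(cam,d["pixels"])],(0,0,150,56,0,46),(531,-266,.05)))
for cn,cam in(("scene",s),("top",t)):
    d=ctrl.silhouettes(cn,"moneybox")[0];print(cn,"box",d["conf"],d["extent"],fit([(cam,d["pixels"])],(30,0,200,160,0,90),(433,188,.17)))
    i=cam["pixels"].astype(int);bl=(i[...,2]>60)&(i[...,2]>1.5*i[...,0])
    x,y,wd,h=[int(v) for v in d["extent"]];mb=blob(0,bl,(x-6,y-6,wd+12,h+12))[2].astype(np.uint8)
    mb=cv2.drawContours(mb*0,cv2.findContours(mb,0,2)[0],-1,1,-1)
    print("   color",fit([(cam,mb)],(30,0,200,160,0,90),(433,188,.17)))
E
```

```text
[254.00428266 182.00856531] [238 173  32  18 467]
key wrist (np.float64(496.26281491311227), np.float64(-264.40023873912037), np.float64(0.09347704072190707), np.float64(0.4327749086786749))
key top (np.float64(498.0341799144237), np.float64(-268.0020006158062), np.float64(0.2675602978045875), np.float64(1.1614881850175969))
key scene (np.float64(496.09154702589785), np.float64(-267.02854660981586), np.float64(-0.2114969772807924), np.float64(0.5129713423831072))
all (np.float64(496.7319672516405), np.float64(-267.30416199162676), np.float64(-0.17827575598923354), np.float64(2.256661423697574))
wrist stand 0.89 (np.float64(531.9348912841864), np.float64(-262.9971621639593), np.float64(0.06866437895773991), np.float64(0.2514342743648778))
top stand 0.6 (np.float64(534.0686905924582), np.float64(-265.004411782372), np.float64(0.08417646103966044), np.float64(0.356431230291391))
scene box 0.77 [240.3, 108.2, 85.1, 75.4] (np.float64(431.27789820501226), np.float64(192.2395976835246), np.float64(0.20303248925695158), np.float64(0.028155940873699097))
   color (np.float64(425.7943867774186), np.float64(195.34455691007815), np.float64(0.2015905974800558), np.float64(0.2235608450124107))
top box 0.76 [141.8, 195.0, 66.1, 78.5] (np.float64(431.47731266988865), np.float64(191.26351394708877), np.float64(0.2065236374111798), np.float64(0.024286037042912285))
   color (np.float64(431.4392233291717), np.float64(192.51084736407012), np.float64(0.20729416469548198), np.float64(0.05071763218561761))
```

```bash
python3 - <<'E'
from h import *
w=dict(np.load("w1.npz"))
im=w["pixels"].copy()
crop(im,210,135,150,70,5,"pics/c2.png")
c=w
i=im.astype(int);m=(i[...,0]>170)&(i[...,1]<70)
q,b,mm=blob(0,m,(225,160,50,40));print(q,b,ray(w,q,94))
print(im[165:195,254].tolist())
g=(i[...,0]>200)&(i[...,1]>200)&(i[...,2]>200);q,b,_=blob(0,g,(300,165,50,30));print("white",q,b,ray(w,q,94))
print("stand corners",[ray(w,u,46)[:2].round(1) for u in [(219,151),(353,149.5),(352,196.5),(219,198)]])
E
```

```text
[254.19915254 185.59745763] [239 182  31   9 236] [ 496.66155232 -264.53827802   94.        ]
[[207, 170, 121], [205, 169, 120], [208, 172, 122], [205, 169, 119], [197, 161, 114], [162, 137, 104], [107, 95, 88], [123, 91, 92], [97, 39, 40], [94, 21, 15], [92, 16, 12], [93, 16, 11], [85, 21, 21], [61, 27, 27], [29, 23, 21], [42, 14, 17], [110, 43, 43], [183, 33, 29], [216, 45, 32], [230, 52, 46], [233, 54, 50], [231, 47, 42], [231, 43, 40], [227, 40, 31], [216, 40, 37], [173, 71, 58], [155, 123, 93], [203, 168, 119], [205, 169, 119], [195, 161, 114]]
white [325.69162996 184.96035242] [311 181  31   9 227] [ 565.89104671 -260.11035023   94.        ]
stand corners [array([ 456.7, -241. ]), array([ 602.9, -231.3]), array([ 609.6, -285. ]), array([ 457.8, -295.1])]
```

View pics/c2.png

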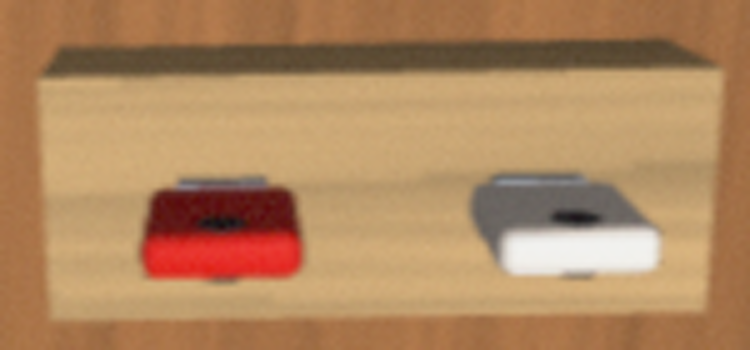

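The crop confirms the red key's head top at crop (222,255) and the white key beside it at (580,252). Red is at about (497,-265.5) with the stand yawed 0.064. I'll descend and grip.

```bash
python3 -m jog '[[-0.025,0.025,-0.4,0.1,0.55],[0,0,-0.5,0,0.55],[0,0,-0.5,0,0.55],[0,0,-0.4,0,0.55],[0,0,-0.3,0,0.55],[0,0,-0.2,0,0.55],[0,0,-0.1,0,0.55],[0,0,-0.09,0,0.55],[0,0,0,0,0.55],[0,0,0,0,0.55]]'
python3 -m jog '[[0,0,0,0,0.45],[0,0,0,0,0.4],[0,0,0,0,0.35],[0,0,0,0,0.3],[0,0,0,0,0.2],[0,0,0,0,0.2],[0,0,0,0,0.2],[0,0,0,0,0.2],[0,0,0,0,0.2],[0,0,0,0,0.2]]'
```

```text
time_s: 4.95
ee_pos: [497.4, -265.8, 56.6]
tcp_rot: [0.001, 0.684, 0.729, 0.0]
ft_force: [0.0, 0.0, 0.8]
grip_width: 52.0
grasp_force: 0.0
time_s: 6.2
ee_pos: [497.1, -265.5, 56.1]
tcp_rot: [0.0, 0.684, 0.729, 0.0]
ft_force: [0.5, 0.8, 1.1]
grip_width: 31.8
grasp_force: 30.0
```

```bash
python3 -m jog '[[0,0,0.1,0,0.2],[0,0,0.2,0,0.2],[0,0,0.3,0,0.2],[0,0,0.4,0,0.2],[0,0,0.4,0,0.2],[0,0,0.3,0,0.2],[0,0,0.2,0,0.2],[0,0,0.1,0,0.2],[0,0.2,0,0,0.2],[-0.1,0.4,0,0.2,0.2]]'
python3 -m jog '[[-0.1,0.7,0,0.2,0.2],[-0.1,0.8,0,0.2,0.2],[-0.15,0.9,0,0.2,0.2],[-0.15,0.9,0,0.2,0.2],[-0.15,0.9,0,0.2,0.2],[-0.15,0.9,0,0.2,0.2],[-0.1,0.8,0,0.2,0.2],[-0.1,0.6,0,0,0.2],[0,0.3,0,0,0.2],[0,0.2,0,0,0.2]]'
python3 -m jog '[[0,0,-0.1,0,0.2],[0,0,-0.1,0,0.2],[0,0,0,0,0.2],[0,0,0,0,0.2],[0,0,0,0,0.2],[0,0,0,0,0.2],[0,0,0,0,0.2],[0,0,0,0,0.2],[0,0,0,0,0.2],[0,0,0,0,0.2]]'
python3 - <<'E'
from h import *
r=ctrl.read_camera("wrist");np.savez("w2.npz",**r)
s=ctrl.read_camera("scene");np.savez("s2.npz",**s)
t=ctrl.read_camera("top");np.savez("t2.npz",**t)
print(proj(r,[[431.4,191.7,95]]),proj(s,[[431.4,191.7,95]]))
a=cv2.resize(r["pixels"],(800,600),interpolation=2)
cv2.imwrite("pics/w2.png",a[...,::-1])
E
```

```text
time_s: 7.45
ee_pos: [490.5, -228.7, 175.0]
tcp_rot: [-0.001, 0.678, 0.735, -0.0]
ft_force: [-0.4, -0.3, -0.2]
grip_width: 31.5
grasp_force: 30.0
time_s: 8.7
ee_pos: [429.5, 191.7, 175.0]
tcp_rot: [-0.001, 0.631, 0.776, -0.001]
ft_force: [-0.7, 1.0, -0.8]
grip_width: 32.0
grasp_force: 30.0
time_s: 9.95
ee_pos: [431.0, 190.6, 164.1]
tcp_rot: [0.0, 0.632, 0.775, -0.0]
ft_force: [0.2, 0.2, -0.4]
grip_width: 31.6
grasp_force: 30.0
[[256.69942579 201.24500304]] [[274.10099066 126.31898411]]
```

View pics/w2.png

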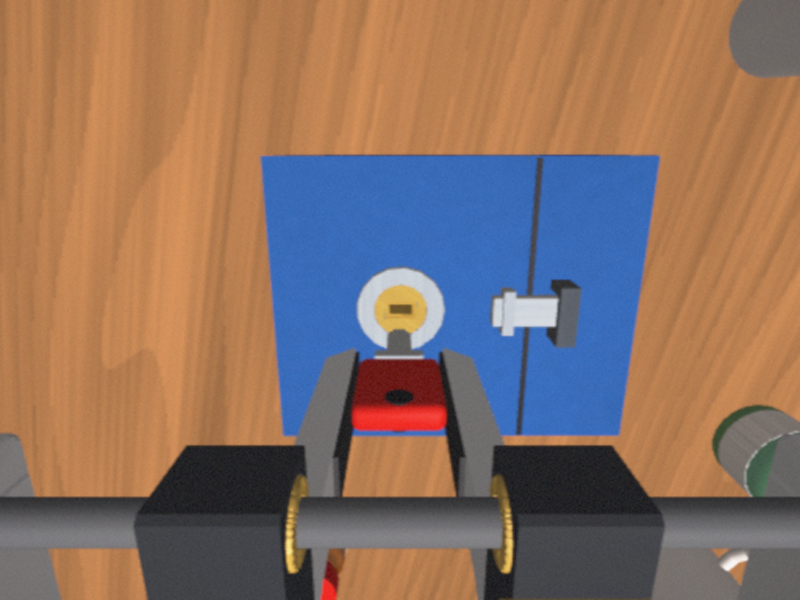

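The view shows the keyhole at (400,309), the ring around it, and the held key with its blade pointing at the slot (tip at about (400,332)). The bolt and keeper are at (540,312), and the yaw looks matched. Next I'll measure the offset.

```bash
python3 - <<'E'
from h import *
w=dict(np.load("w2.npz"));im=w["pixels"];i=im.astype(int);o=ctrl.get_obs();tcp=o["ee_pos"];print(tcp)
# brass + ring
hsv=cv2.cvtColor(im,cv2.COLOR_RGB2HSV)
slot=((i.sum(2)<260)&(i[...,2]<90)).astype(np.uint8); q,b,ms=blob(0,slot,(244,190,25,14));print("slot",q,b)
print(im[190:210,256].tolist());print(im[198,240:272].tolist())
wt=np.zeros((384,512));wt[193:203,247:266]=np.clip(190-i[193:203,247:266,0],0,None)
ring=((hsv[...,1]<60)&(hsv[...,2]>150)).astype(np.uint8); q2,b2,mr=blob(0,ring,(220,165,70,60));print("ring",b2)
p=np.argwhere(mr[:205])[:,::-1];h=cv2.convexHull(p.astype(np.int32));h=h[(h[:,0,1]<208)];el=cv2.fitEllipse(h);print("ring ellipse",el,ray(w,el[0],95))
Z=tcp[2]-10
m=(i[...,0]>170)&(i[...,1]<70);q3,b3,_=blob(0,m,(220,240,70,40));print("keytop",q3,b3,ray(w,q3,Z+48))
print("slot world",ray(w,q,94))
# predicted outline tip etc
c0=ray(w,q3,Z+48)
print("tip if vertical",proj(w,[[c0[0],c0[1],Z-36],[c0[0],c0[1],Z]]))
cv2.imwrite("pics/c3.png",cv2.resize(im[180:285,205:310,::-1],(600,600),interpolation=cv2.INTER_CUBIC))
E
```

```text
[430.95777433 190.56651151 164.03997549]
slot [256.07407407 197.40740741] [250 195  13   5  54]
[[218, 178, 88], [218, 178, 86], [217, 176, 86], [215, 172, 81], [198, 156, 72], [119, 94, 43], [106, 84, 45], [106, 83, 46], [108, 86, 47], [108, 85, 44], [138, 109, 53], [203, 159, 75], [208, 164, 75], [215, 170, 80], [219, 180, 87], [219, 180, 86], [220, 181, 88], [220, 182, 88], [217, 177, 86], [213, 173, 85]]
[[210, 174, 105], [219, 181, 90], [221, 183, 90], [219, 180, 88], [219, 180, 88], [217, 178, 86], [216, 173, 82], [216, 177, 83], [203, 163, 75], [160, 129, 61], [112, 88, 45], [104, 84, 43], [104, 83, 42], [106, 85, 41], [108, 85, 46], [107, 86, 45], [108, 86, 47], [106, 84, 46], [104, 83, 44], [102, 81, 43], [103, 81, 38], [101, 81, 42], [105, 84, 37], [153, 121, 59], [196, 154, 74], [212, 168, 77], [215, 173, 83], [217, 176, 85], [216, 176, 87], [219, 180, 89], [217, 175, 85], [217, 175, 85]]
ring [ 229  171   56   52 1318]
ring ellipse ((255.8758087158203, 196.90536499023438), (52.013999938964844, 55.47221374511719), 87.89807891845703) [429.94294359 195.32038077  95.        ]
keytop [255.38596491 267.28654971] [226 260  59  16 855] [430.09434068 192.18670441 202.03997549]
slot world [430.26440284 194.60155103  94.        ]
tip if vertical [[255.30996653 209.97123269]
 [255.33523519 229.02796985]]
```

View pics/c3.png

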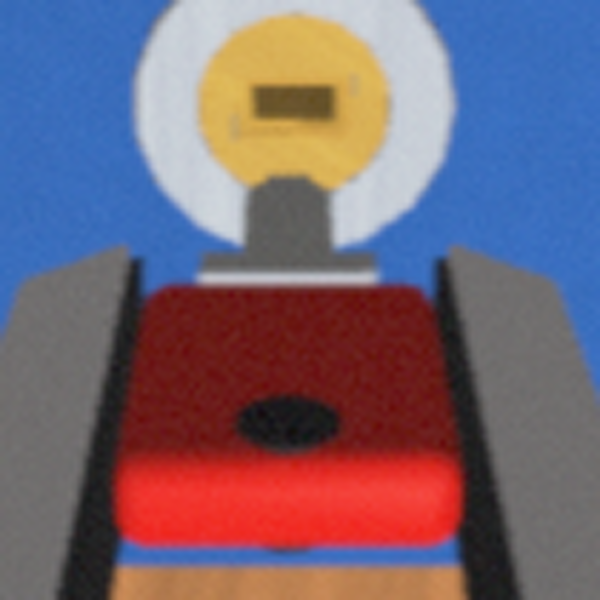

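```bash
python3 -m jog '[[-0.004,0.042,0,0,0.2],[0,0,-0.1,0,0.2],[0,0,-0.1,0,0.2],[0,0,-0.07,0,0.2],[0,0,-0.03,0,0.2],[0,0,0,0,0.2],[0,0,0,0,0.2],[0,0,0,0,0.2],[0,0,0,0,0.2],[0,0,0,0,0.2]]'
python3 - <<'E'
from h import *
w=ctrl.read_camera("wrist");np.savez("w3.npz",**w)
im=w["pixels"];i=im.astype(int);o=ctrl.get_obs();tcp=o["ee_pos"];print(tcp,o["ft_force"])
print(ray(w,(256,205),94),ray(w,(256,206),94))
cv2.imwrite("pics/c4.png",cv2.resize(im[180:255,215:295,::-1],(800,750),interpolation=cv2.INTER_CUBIC)[:600])
E
```

```text
time_s: 11.35
ee_pos: [430.8, 193.1, 146.1]
tcp_rot: [0.0, 0.632, 0.775, 0.0]
ft_force: [-0.3, -0.1, -1.2]
grip_width: 31.6
grasp_force: 30.0
[430.76051741 193.05441007 146.09262685] [ 0.65652001  0.38799573 -0.74820557]
[430.07608286 196.65868271  94.        ] [430.24528692 195.84105442  94.        ]
```

View pics/c4.png

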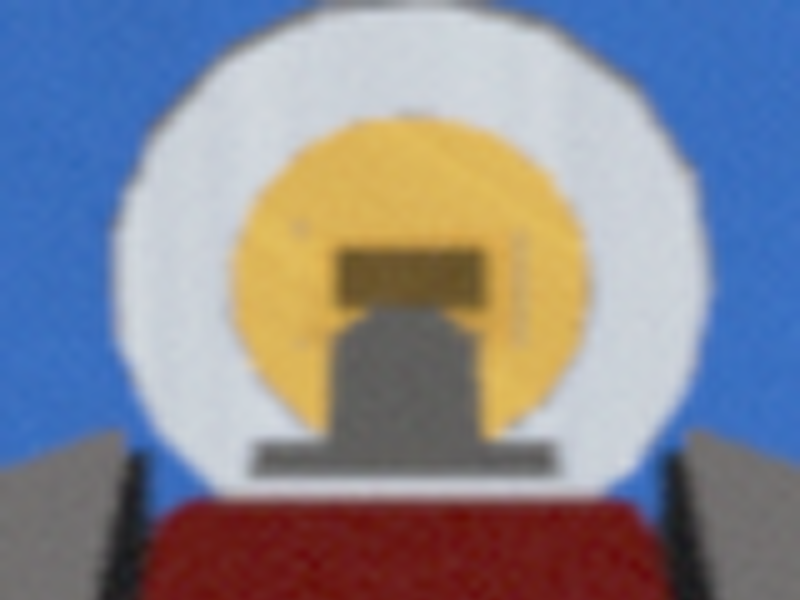

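```bash
python3 - <<'E'
from h import *
w=dict(np.load("w3.npz"));a=.204;R=np.array([[np.cos(a),np.sin(a)],[-np.sin(a),np.cos(a)]])
s=ray(w,(255.6,207.3),94)[:2]
for z in(99,100,101):
    t=ray(w,(255.0,210.3),z)[:2]; print(z,s,t,"key-frame slot-tipedge",R@(s-t), R@(s-t)+[0,1])
# step shoulder (8.5x3->11x4 at z-28) and blade/collar edges
print("collar +y bottom edge", R@(s-ray(w,(255.0,223.8),136)[:2])+[0,5])
print("blade x width check", ray(w,(247.5,218),110)[:2],ray(w,(262.3,218),110)[:2])
E
```

```text
99 [430.15661516 194.71201631] [429.82707027 193.97304353] key-frame slot-tipedge [0.47241848 0.65688765] [0.47241848 1.65688765]
100 [430.15661516 194.71201631] [429.75217527 194.33823685] key-frame slot-tipedge [0.47177668 0.28409413] [0.47177668 1.28409413]
101 [430.15661516 194.71201631] [429.67728027 194.70343016] key-frame slot-tipedge [ 0.47113488 -0.08869939] [0.47113488 0.91130061]
collar +y bottom edge [0.45682362 1.29992702]
blade x width check [424.77884171 190.90438803] [435.53820363 193.12197242]
```

```bash
python3 -m jog '[[0.003,0.023,0,0,0.2],[0,0,0,0,0.2],[0,0,-0.05,0,0.2],[0,0,-0.05,0,0.2],[0,0,-0.03,0,0.2],[0,0,-0.03,0,0.2],[0,0,-0.02,0,0.2],[0,0,-0.02,0,0.2],[0,0,0,0,0.2],[0,0,0,0,0.2]]'
```

```text
time_s: 12.65
ee_pos: [431.0, 194.5, 134.1]
tcp_rot: [0.0, 0.632, 0.775, 0.0]
ft_force: [0.3, -0.2, -1.3]
grip_width: 31.5
grasp_force: 30.0
```

```bash
python3 -m jog '[[0,0,-0.02,0,0.2],[0,0,-0.02,0,0.2],[0,0,-0.02,0,0.2],[0,0,-0.02,0,0.2],[0,0,-0.02,0,0.2],[0,0,0,0,0.2],[0,0,0,0,0.2],[0,0,0,0,0.2],[0,0,0,0,0.2],[0,0,0,0,0.2]]'
```

```text
time_s: 13.9
ee_pos: [431.1, 194.3, 128.1]
tcp_rot: [0.0, 0.632, 0.775, -0.0]
ft_force: [1.5, -3.7, 0.6]
grip_width: 31.7
grasp_force: 30.0
```

```bash
python3 -m jog '[[0.002,-0.008,0,0,0.2],[0,0,0,0,0.2],[0,0,-0.02,0,0.2],[0,0,-0.02,0,0.2],[0,0,-0.02,0,0.2],[0,0,0,0,0.2],[0,0,0,0,0.2],[0,0,0,0,0.2],[0,0,0,0,0.2],[0,0,0,0,0.2]]'
```

```text
time_s: 15.15
ee_pos: [430.8, 193.6, 124.1]
tcp_rot: [0.0, 0.632, 0.775, -0.0]
ft_force: [0.8, -6.0, -0.5]
grip_width: 31.7
grasp_force: 30.0
```

```bash
python3 -m jog '[[0.002,-0.01,0,0,0.2],[0,0,0,0,0.2],[0,0,0,0,0.2],[0,0,0,0,0.2],[0,0,0,0,0.2],[0,0,0,0,0.2],[0,0,0,0,0.2],[0,0,0,0,0.2],[0,0,0,0,0.2],[0,0,0,0,0.2]]'
```

```text
time_s: 16.4
ee_pos: [431.0, 193.4, 124.4]
tcp_rot: [-0.0, 0.632, 0.775, -0.0]
ft_force: [-1.2, -3.8, -0.6]
grip_width: 31.6
grasp_force: 30.0
```

```bash
python3 -m jog '[[0.003,-0.012,0,0,0.2],[0,0,0,0,0.2],[0,0,-0.02,0,0.2],[0,0,-0.02,0,0.2],[0,0,-0.02,0,0.2],[0,0,-0.02,0,0.2],[0,0,0,0,0.2],[0,0,0,0,0.2],[0,0,0,0,0.2],[0,0,0,0,0.2]]'
```

```text
time_s: 17.65
ee_pos: [431.8, 192.9, 119.9]
tcp_rot: [0.0, 0.632, 0.775, 0.001]
ft_force: [1.4, 0.5, 1.2]
grip_width: 32.0
grasp_force: 30.0
```

```bash
python3 -m jog '[[0,0,-0.02,0,0.2],[0,0,-0.02,0.5,0.2],[0,0,-0.02,-0.5,0.2],[0,0,-0.02,-0.5,0.2],[0,0,-0.02,0.5,0.2],[0,0,-0.02,0.5,0.2],[0,0,0,-0.5,0.2],[0,0,0,0,0.2],[0,0,0,0,0.2],[0,0,0,0,0.2]]'
```

```text
time_s: 18.9
ee_pos: [430.8, 192.8, 112.2]
tcp_rot: [-0.001, 0.631, 0.775, -0.0]
ft_force: [1.2, 1.4, -1.0]
grip_width: 32.1
grasp_force: 30.0
```

```bash
python3 -m jog '[[0,0,-0.02,0,0.2],[0,0,-0.02,0.5,0.2],[0,0,-0.02,-0.5,0.2],[0,0,-0.02,-0.5,0.2],[0,0,-0.02,0.5,0.2],[0,0,-0.02,0,0.2],[0,0,-0.02,0,0.2],[0,0,-0.02,0,0.2],[0,0,0,0,0.2],[0,0,0,0,0.2]]'
python3 - <<'E'
from h import *
r=ctrl.read_camera("wrist");s=ctrl.read_camera("scene");np.savez("w4.npz",**r);np.savez("s4.npz",**s)
a=cv2.resize(r["pixels"][180:300,195:315],(600,600),interpolation=2)
cv2.imwrite("pics/c5.png",a[...,::-1])
E
```

```text
time_s: 20.15
ee_pos: [431.3, 192.8, 104.0]
tcp_rot: [-0.0, 0.632, 0.775, 0.0]
ft_force: [-2.1, 0.9, 8.7]
grip_width: 32.0
grasp_force: 30.0
```

View pics/c5.png

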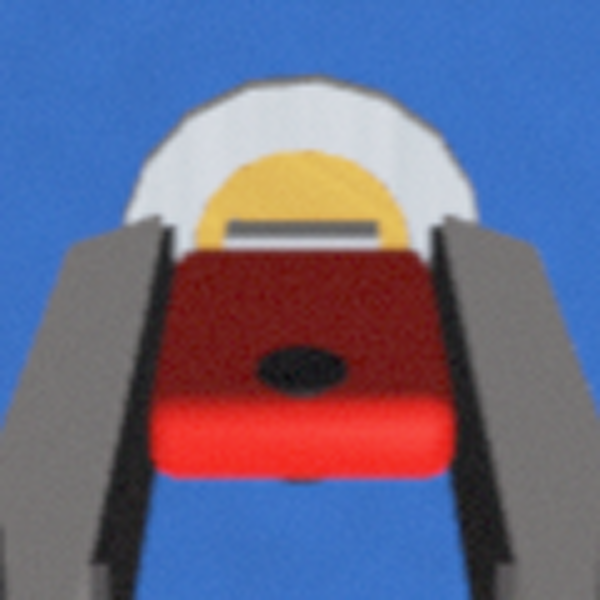

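The key looks home: the collar sits on the brass face at crop (302,230), at the expected 104 mm, with 8.7 N of contact. I'll press a little more to make sure.

```bash
python3 -m jog '[[0,0,-0.02,0.5,0.2],[0,0,0,-0.5,0.2],[0,0,0,-0.5,0.2],[0,0,0,0.5,0.2],[0,0,0,0,0.2],[0,0,0,0,0.2],[0,0,0,0,0.2],[0,0,0,0,0.2],[0,0,0,0,0.2],[0,0,0,0,0.2]]'
```

```text
time_s: 21.5
ee_pos: [432.1, 193.0, 103.9]
tcp_rot: [0.0, 0.632, 0.775, 0.001]
ft_force: [-2.7, 1.1, 14.6]
grip_width: 31.8
grasp_force: 30.0
```

The key is fully home: 14.6 N and no further travel. Now I'll turn clockwise in stages and watch the side forces.

```bash
python3 -m jog '[[0,0,0,-0.5,0.2],[0,0,0,-1,0.2],[0,0,0,-1,0.2],[0,0,0,-1,0.2],[0,0,0,-1,0.2],[0,0,0,-0.5,0.2],[0,0,0,0,0.2],[0,0,0,0,0.2],[0,0,0,0,0.2],[0,0,0,0,0.2]]'; python3 -c "
from station import ctrl
o=ctrl.get_obs();print(o['torque'],o['ft_force'],o['qpos'])"
```

```text
time_s: 22.75
ee_pos: [432.0, 192.8, 103.9]
tcp_rot: [0.0, 0.784, 0.62, 0.0]
ft_force: [-4.5, 0.3, 14.9]
grip_width: 32.0
grasp_force: 30.0
[0.13740558 0.83844439 0.01882868] [-4.50982983  0.26808138 14.88822476] [ 2.36757731e-01  1.03309895e-01  1.88722365e+00 -1.92537926e-04
  1.14999298e+00  4.69394057e-01]
```

```bash
python3 -m jog '[[-0.01,0,0,-0.5,0.2],[-0.01,0,0,-1,0.2],[0,0,0,-1,0.2],[0,0,0,-1,0.2],[0,0,0,-1,0.2],[0,0,0,-0.5,0.2],[0,0,0,0,0.2],[0,0,0,0,0.2],[0,0,0,0,0.2],[0,0,0,0,0.2]]'; python3 -c "
from station import ctrl
o=ctrl.get_obs();print(o['torque'])"
```

```text
time_s: 24.0
ee_pos: [431.9, 193.0, 104.0]
tcp_rot: [0.001, 0.9, 0.436, 0.002]
ft_force: [-1.7, 1.2, 11.8]
grip_width: 31.8
grasp_force: 30.0
[0.26934236 0.35457473 0.0540268 ]
```

```bash
python3 -m jog '[[-0.005,0,0,-0.5,0.2],[0,0,0,-1,0.2],[0,0,0,-1,0.2],[0,0,0,-1,0.2],[0,0,0,-1,0.2],[0,0,0,-0.5,0.2],[0,0,0,0,0.2],[0,0,0,0,0.2],[0,0,0,0,0.2],[0,0,0,0,0.2]]'; python3 -c "
from station import ctrl
o=ctrl.get_obs();print(o['torque'])"
```

```text
time_s: 25.25
ee_pos: [431.8, 192.8, 104.0]
tcp_rot: [0.0, 0.973, 0.231, 0.002]
ft_force: [-1.7, 0.8, 11.3]
grip_width: 31.9
grasp_force: 30.0
[0.19289153 0.16692906 0.09374627]
```

```bash
python3 -m jog '[[0,0,0,-0.5,0.2],[0,0,0,-1,0.2],[0,0,0,-1,0.2],[0,0,0,-0.7,0.2],[0,0,0,-0.4,0.2],[0,0,0,-0.2,0.2],[0,0,0,0,0.2],[0,0,0,0,0.2],[0,0,0,0,0.2],[0,0,0,0,0.2]]'; python3 - <<'E'
from h import *
o=ctrl.get_obs();print(o['torque'])
r=ctrl.read_camera("wrist");s=ctrl.read_camera("scene");np.savez("w5.npz",**r)
a=cv2.resize(r["pixels"][150:330,155:355],(600,540),interpolation=2)
cv2.imwrite("pics/c6.png",a[...,::-1])
E
```

```text
time_s: 26.5
ee_pos: [431.7, 192.7, 104.0]
tcp_rot: [0.0, 0.998, 0.067, 0.002]
ft_force: [-1.6, 0.3, 12.6]
grip_width: 31.6
grasp_force: 30.0
[0.16022383 0.30883623 0.14187934]
```

View pics/c6.png

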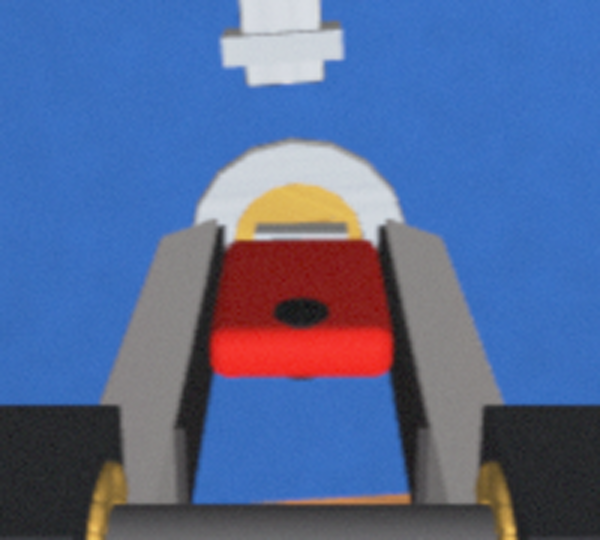

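The view shows the key square in the lock after the quarter turn, the collar still down at crop (300,230), and the bolt end at (283,75). I'll add a bit more to be firmly at the stop.

```bash
python3 -m jog '[[0,0,0,-0.4,0.2],[0,0,0,-0.4,0.2],[0,0,0,-0.2,0.2],[0,0,0,0,0.2],[0,0,0,0,0.2],[0,0,0,0,0.2],[0,0,0,0,0.2],[0,0,0,0,0.2],[0,0,0,0,0.2],[0,0,0,0,0.2]]'; python3 -c "
from station import ctrl
o=ctrl.get_obs();print(o['torque'],o['qpos'])"
```

```text
time_s: 27.85
ee_pos: [431.7, 192.8, 103.9]
tcp_rot: [0.0, 1.0, 0.024, 0.002]
ft_force: [-0.7, 1.3, 12.1]
grip_width: 31.8
grasp_force: 30.0
[0.20754419 0.32953183 0.33830171] [ 2.37341076e-01  1.00842194e-01  1.88987809e+00 -9.59070222e-04
  1.14712076e+00  1.76096325e+00]
```

The wrist torque jumped from 0.14 to 0.34 Nm over the last few degrees, so the plug is hard against its stop. The key is still down under 12 N and the grip is 30 N, so I'm handing in.

```bash
python3 -c "
from station import ctrl
print(ctrl.close_job())"
```

```text
the job is handed in; nothing more can be done
None
```

I handed the job in with the red key fully home in the lock, turned clockwise up to the stop (wrist torque rose to 0.34 Nm) and still gripped at 30 N; the robot did not report a verdict.

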